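# Bring up the drum head: quarter turns round the rim

## Robot

A 6-joint arm with a two-finger parallel gripper is mounted at the origin on the work surface. World frame = base frame: x ahead of the robot, y to its left, z up, the work surface at z = 0. Lengths are in mm, angles in rad, forces in N, time in s.
With the tool pointing down it reaches from about 325 to 850 mm from the base axis. Payload 15.5 kg.
Tool frame: the origin (TCP) lies midway between the tips of the shut fingers; the grasp point (between the pads) lies 19 mm behind it; z points along the fingers, y is the direction in which the jaws open and shut (so a half turn about z gives the same grasp; the last joint's range is limited). The gripper opens to 91 mm and grips with 3 to 60 N. Pads are 32 mm wide; open, the fingers measure 118 mm over their backs; the gripper's body (76 mm by 178 mm) begins 60 mm behind the grasp point.
Start: joints at [1.181, 0.494, 1.345, -0, 1.302, -0.096], TCP at [181.588, 598.04, 213.915] pointing down, gripper open.
Joint ranges: [-2.91, 2.91], [-0.82, 2.16], [0.22, 2.67], [-1.22, 4.37], [0.12, 2.79], [-3.08, 3.08]. Speed limits (rad/s): [1.89, 1.89, 2.57, 3.01, 3.01, 3.01].

## Interface

Orientations are given as [roll, pitch, yaw] about the fixed x, y, z axes, in that order (R = Rz(yaw) Ry(pitch) Rx(roll)).
In Python, from plant import get_state, snapshot, calibration, hand_in gives the robot as it stands.
- The arm moves only by the tool jog_arm, never from a script. Its argument "targets" is a list of rows, each a list of 3 entries, a list of its own where there are three numbers: the turn, a rotation vector about the tool's x, y, z in degrees, then the shift along the tool's x, y, z in mm, then the finger opening in mm, from 0 to 91.2. A call has 1 to 5 rows; each row is the pose to reach, as a shift and turn from the pose commanded when the call began, along the tool's axes at that moment; what a row does not reach only later rows make up. A row lasts 1/8 s, in which the tool goes at most 62.5 mm and 10.7 degrees, less where a joint would pass 70% of its speed; a pose out of reach is approached as far as the arm can. A call with a gripper value outside its range is refused whole. The fingers move at their own pace and stop on an object; "squeeze" is the grip in N (left out, the last holds). Time passes only in rows, so rows that repeat a pose let the fingers close. It gives the time, the measured TCP pose, the force and the opening at its end, in the units of the state.
- get_state(): the state, without advancing time (a new reading comes with each control period).
- snapshot(name): name is "scene" or "top"; returns the picture (400x640x3 uint8, red, green, blue); there is no depth.
- calibration(name): a dict with "mtx" (3x3 intrinsics, pixels), "k1" (the pictures are not rectified: a ray, as slopes to the right and down, at radius r is drawn at 1 + k1 r^2 times it, then the intrinsics apply), "eye" and "orientation" of the camera in the world. Camera axes: x right, y down, z forward; pixel columns grow to the right and rows downward; lengths in mm; the calibration is good to about 2 mm. A picture is of the moment at which its call begins. calibration takes no time and is no camera call.
- hand_in(): hands the job in, once; it reports no verdict.
The state is a dict: "clock": time; "joints": joint angles; "qvel": joint speeds; "joint_torque": joint torques, N m; "tool_pos": TCP position; "ee_rot": TCP orientation; "wrist_force": force on the tool from outside, world axes, zero at the start; "moment": the same for the moment, N m; "opening": opening from 0.0 (shut) to 1.0 (fully open).
Only numpy, scipy, OpenCV 4.12 (cv2) and the standard library are available. Lean on these libraries where they do the work, as an engineer would, in place of code of your own. Each camera call takes 0.05 s, during which the arm holds its last target. There are 200 camera calls.

## Task

Tune up the classroom drum. First take the beater off it and lay it flat in the wooden tray; then, because the skin sounds lowest there, tighten the T-handled screw above the mounting bracket by two quarter turns, and go on round the rim clockwise, tightening each of the other three screws in turn by one quarter turn (clockwise from above tightens). Leave everything else on the desk where it stands.

Things in the scene. Friction and masses are not known exactly. Their poses are not given: they have to be found in the camera images.
- drum: Small classroom drum lying flat, skin up, on a felt mat; does not shift. Dark shell 200 mm dia, steel hoop 213 dia with its top 122 above this origin, white skin at 115. Origin: on the axis at the underside, 4 above the desk; z up. Four upright screws with T handles stand evenly (90 deg) round the hoop, 114 from the axis. A mounting bracket sticks out below one of them, along the drum's +x, to 163.
- bracket (a point): Top of the steel mounting bracket on the shell (a block 34 wide), 144 from the drum's axis, 57 above the desk, straight below and outward of screw 0.
- screw0_bar (a point): The first screw, straight above the bracket: centre of its steel T bar, on the screw's axis, 160 mm above the desk, 34 above the hoop. Bar 50 long along this point's x, 11 thick along y, 14 high, on a 9 mm upright shank; the point turns with it, z up. At the start the bar may point any way.
- screw1_bar (a point): The next screw clockwise (seen from above) from the one above the bracket: centre of its steel T bar, on the screw's axis, 160 mm above the desk, 34 above the hoop. Bar 50 long along this point's x, 11 thick along y, 14 high, on a 9 mm upright shank; the point turns with it, z up. At the start the bar may point any way.
- screw2_bar (a point): The second screw clockwise (seen from above) from the one above the bracket: centre of its steel T bar, on the screw's axis, 160 mm above the desk, 34 above the hoop. Bar 50 long along this point's x, 11 thick along y, 14 high, on a 9 mm upright shank; the point turns with it, z up. At the start the bar may point any way.
- screw3_bar (a point): The third screw clockwise (seen from above) from the one above the bracket: centre of its steel T bar, on the screw's axis, 160 mm above the desk, 34 above the hoop. Bar 50 long along this point's x, 11 thick along y, 14 high, on a 9 mm upright shank; the point turns with it, z up. At the start the bar may point any way.
- screw0 (a joint): Turn of screw 0, rad: 0 at the start, growing as it is tightened (clockwise from above); a quarter turn is 1.571. Stiff with friction, about 0.14 N m, stays where it is left and does not rise or sink.
- screw1 (a joint): Turn of screw 1, rad: 0 at the start, growing as it is tightened (clockwise from above); a quarter turn is 1.571. Stiff with friction, about 0.14 N m, stays where it is left and does not rise or sink.
- screw2 (a joint): Turn of screw 2, rad: 0 at the start, growing as it is tightened (clockwise from above); a quarter turn is 1.571. Stiff with friction, about 0.14 N m, stays where it is left and does not rise or sink.
- screw3 (a joint): Turn of screw 3, rad: 0 at the start, growing as it is tightened (clockwise from above); a quarter turn is 1.571. Stiff with friction, about 0.14 N m, stays where it is left and does not rise or sink.
- beater_mid (a point): Drum beater, 192 mm long, 60 g; this point, on its axis at mid-length, is about its balance point. Square wooden handle, 13 x 13, reaches 96 along the point's +x; round grey felt head, 28 dia, 30 long, at the -x end. Starts nearly level, head on the drum's skin, handle out over the hoop between two screws, axis about 133 above the desk. Lying in the tray, this point is about 10 above its floor.
- tray_floor (a point): Shallow open wooden tray for the beater, fixed to the desk: 240 long (along this point's x) by 100 wide, walls 6 thick, rims 28 above the desk. This point: middle of its inner floor, 6 above the desk.
- megaphone: Bystander, loose: hand-held megaphone standing on its bell: white bell 150 dia at the desk, red body above, 226 tall overall, red pistol grip sticking out 130 from its axis towards its own +x at 130 to 195 high (mm). Origin at the centre of its underside.
- mug: Bystander, loose: white mug, 82 dia, 105 high, with a handle on its own +y side (mm). Origin at the centre of its underside.
- pencil_pot: Bystander, loose: dark steel pencil pot, 76 dia, 100 high, pencils standing up to 185 high (mm). Origin at the centre of its underside.
- metronome: Bystander, loose: dark wooden pyramid metronome, 113 square at the foot, 205 high (mm). Origin at the centre of its underside.
- tin: Bystander, loose: low round tin, 64 dia, 26 high (mm). Origin at the centre of its underside.
- charger: Bystander, loose: white charger block, 46 x 46 x 28 high, with two prongs towards its own +x (mm). Origin at the centre of its underside.
- stapler: Bystander, loose: black stapler, 120 long along its x, 34 wide, 52 high (mm). Origin at the centre of its underside.
Things that resemble listed ones, but are neither listed nor needed, are in the scene too. Of the things shaped like the part that bears beater_mid, the wooden one is meant.

How it is judged:
By the outcome, as a careful person would: the job done as asked, in the order asked, and still so for the second after the job is handed in, with the robot touching nothing.
It also fails if it takes over 72 s, if anything falls off the work surface, if the arm or the gripper's body presses on something with over 40 N, if the wrist force passes 120 N, or if a joint passes its speed limit or range.

## Working session

There is one attempt and no reset: what is moved stays moved. The work goes in short steps, Python scripts to look and compute and a tool call to move; the robot and the scene stay as the last step left them, time stands still between calls to the robot, and variables do not carry over. Pictures are saved under pics/ and viewed, about 8 in all and at most 12, crops included, and the job is handed in when it is done.

Besides the shell and the picture viewer there is one more tool, called by a JSON object that holds its "api" and its "payload". jog_arm: Moves the arm, as the interface text tells. Its arguments: {"type":"object","properties":{"targets":{"type":"array","items":{"type":"array"}},"squeeze":{"type":"number"}},"required":["targets"]}

```bash
mkdir -p pics; cat > h.py <<'E'
import numpy as np, cv2
from plant import get_state, snapshot, calibration, hand_in
from scipy.spatial.transform import Rotation as R
def rot(o):
    o=np.array(o,float)
    return o if o.shape==(3,3) else R.from_euler('xyz',o).as_matrix()
def ray(name,u,v):
    c=calibration(name);m=np.array(c['mtx'])
    p=cv2.undistortPoints(np.array([[[u,v]]],float),m,np.array([c['k1'],0,0,0,0.]))[0,0]
    return np.array(c['eye'],float),rot(c['orientation'])@np.array([p[0],p[1],1])
def onz(name,u,v,z):
    e,d=ray(name,u,v);return e+d*(z-e[2])/d[2]
def proj(name,P):
    c=calibration(name);Rm=rot(c['orientation']);P=np.atleast_2d(np.array(P,float))
    return cv2.projectPoints((P-np.array(c['eye']))@Rm,np.zeros(3),np.zeros(3),np.array(c['mtx']),np.array([c['k1'],0,0,0,0.]))[0][:,0]
def snap(name,tag):
    im=snapshot(name);cv2.imwrite(f'pics/{tag}.png',im[:,:,::-1]);return im
E
python3 - <<'E'
from h import *
for n in('top','scene'):
    snap(n,n+'0');print(calibration(n))
print(get_state())
E
```

```text
{'mtx': array([[505.11248372,   0.        , 317.1368296 ],
       [  0.        , 505.11248372, 189.11582427],
       [  0.        ,   0.        ,   1.        ]]), 'k1': -0.06217136491844482, 'eye': array([ 369.11977761,   64.15462266, 1796.18028967]), 'orientation': array([-3.02387743,  0.01026071, -1.5883016 ])}
{'mtx': array([[486.21552368,   0.        , 324.84135635],
       [  0.        , 486.21552368, 208.98468702],
       [  0.        ,   0.        ,   1.        ]]), 'k1': -0.01430053484184645, 'eye': array([1410.51787332, -311.62895383, 1163.65815337]), 'orientation': array([-2.41796237, -0.00535337,  1.13590952])}
{'clock': 0.1, 'joints': array([ 1.18048760e+00,  4.94111863e-01,  1.34606842e+00,  1.02202419e-05,
        1.30247603e+00, -9.55236181e-02]), 'qvel': array([ 3.26156219e-04, -1.94888928e-03, -1.12121948e-03,  5.07219891e-04,
       -9.08006349e-05,  2.33377789e-04]), 'joint_torque': array([ 1.35407212e-03, -8.80243492e+01, -3.82546091e+01,  7.11669330e-02,
        4.82504501e-02, -5.00511794e-05]), 'tool_pos': array([181.46408106, 597.72803665, 213.40384864]), 'ee_rot': array([-3.14053479e+00, -1.11256066e-04,  2.84680477e+00]), 'wrist_force': array([ 0.63630082,  0.2793619 , -1.47191972]), 'moment': array([0.02502356, 0.01852401, 0.03252675]), 'opening': 1.0010709701580043}
```

View pics/top0.png

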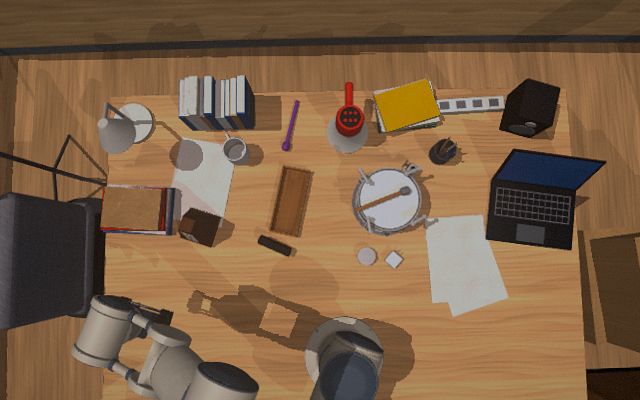

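View pics/scene0.png

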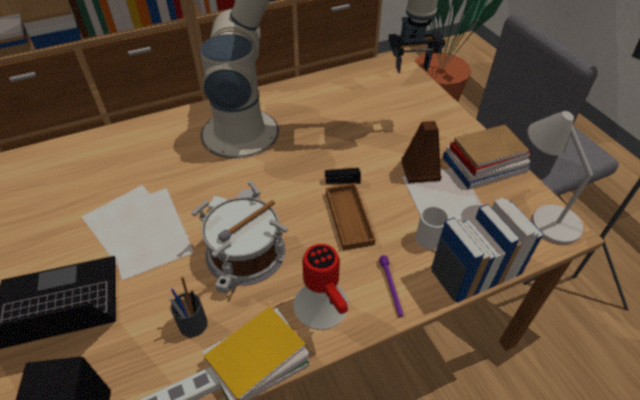

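The top view shows the drum at about (389,200), the beater's head at (405,190), the tray at (292,200), the megaphone at (348,125) and the pencil pot at (443,150). The scene view shows the drum at (242,235). I'll enlarge both crops of the drum.

```bash
python3 - <<'E'
from h import *
a=cv2.imread('pics/top0.png')[145:255,335:455];b=cv2.imread('pics/scene0.png')[180:295,180:300]
a=cv2.resize(a,None,fx=5,fy=5,interpolation=cv2.INTER_CUBIC);b=cv2.resize(b,None,fx=5,fy=5,interpolation=cv2.INTER_CUBIC)
cv2.imwrite('pics/ca.png',a);cv2.imwrite('pics/cb.png',b)
E
```

```text
(no output)
```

View pics/ca.png

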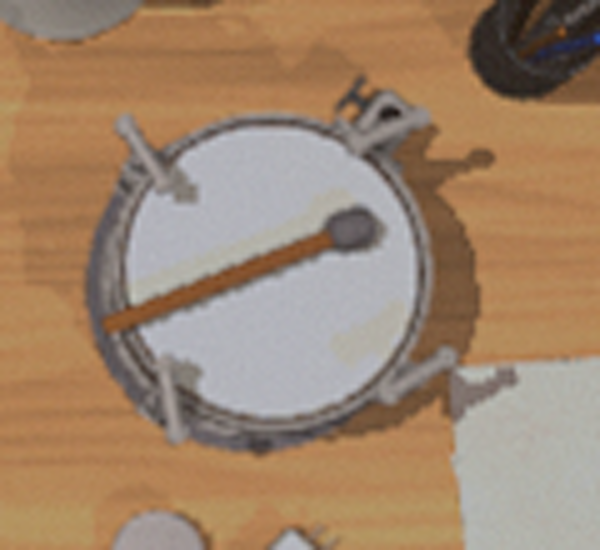

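View pics/cb.png

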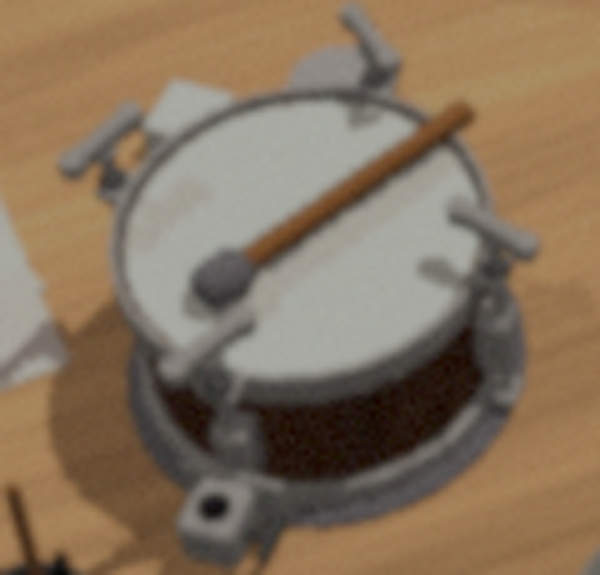

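The crops show the bracket at the upper right, so screw 0 is the upper-right one. Clockwise from there come lower right (1), lower left (2) and upper left (3). The beater runs from (108,325) to its head at (378,228) in the 5x crop.

```bash
python3 - <<'E'
from h import *
f=lambda p:(335+(p[0]+.5)/5-.5,145+(p[1]+.5)/5-.5)
g=lambda p:(180+(p[0]+.5)/5-.5,180+(p[1]+.5)/5-.5)
S=[[(352,147),(424,117)],[(388,396),(452,356)],[(165,360),(178,437)],[(125,122),(172,187)]]
T=[[(168,370),(250,320)],[(68,165),(135,115)],[(350,12),(393,68)],[(455,208),(532,248)]]
C=[]
for name,F,L in(('top',f,S),('scene',g,T)):
  for i,s in enumerate(L):
    a,b=[onz(name,*F(p),163)for p in s];c=(a+b)/2;d=b-a
    print(name,i,c.round(1)[:2],'len',np.linalg.norm(d).round(),'ang',np.degrees(np.arctan2(d[1],d[0])).round(1)%180)
    if name=='top':C.append(c)
C=np.array(C);m=C.mean(0);print('centre',m,[ (np.linalg.norm((c-m)[:2]).round(1),np.degrees(np.arctan2(*(c-m)[1::-1])).round(1))for c in C])
for n,F,a,b in(('top',f,(108,325),(378,228)),('scene',g,(468,108),(200,290))):
  a=onz(n,*F(a),133);b=onz(n,*F(b),133);d=a-b
  print(n,'beater mid',(a+b)/2,'len',np.linalg.norm(d),'ang',np.degrees(np.arctan2(d[1],d[0])),'ends',a,b)
im=cv2.imread('pics/top0.png')
hsv=cv2.cvtColor(im,cv2.COLOR_BGR2HSV)
sub=hsv[160:245,260:325]; print('tray hsv',hsv[200,292],'desk',hsv[250,320])
mask=np.zeros(im.shape[:2],np.uint8);mask[155:245,260:325]=((sub[...,2]<145)*255)[:0].astype(np.uint8) if 0 else 0
q=(hsv[...,2]<150).astype(np.uint8)*255; w=np.zeros_like(q);w[155:243,262:322]=q[155:243,262:322]
cs,_=cv2.findContours(cv2.morphologyEx(w,cv2.MORPH_OPEN,np.ones((3,3))),0,2);c=max(cs,key=cv2.contourArea);r=cv2.minAreaRect(c);bp=cv2.boxPoints(r);print(r)
P=np.array([onz('top',*p,28)for p in bp]);print(P.mean(0),P.round())
for p,z,n in(((348,120),226,'mega'),((349,86),165,'grip'),((443,153),100,'pot'),((367,257),26,'tin'),((395,260),28,'chg'),((275,246),52,'stapler')):print(n,onz('top',*p,z).round())
E
```

```text
top 0 [ 616.4 -234.5] len 52.0 ang 111.6
top 1 [ 456.5 -248.9] len 49.0 ang 120.5
top 2 [445.1 -87.6] len 50.0 ang 8.0
top 3 [604.4 -77.2] len 52.0 ang 34.099999999999994
scene 0 [ 623.2 -231.8] len 49.0 ang 105.6
scene 1 [ 462.9 -244.3] len 48.0 ang 115.4
scene 2 [452.3 -84.1] len 53.0 ang 8.2
scene 3 [611.4 -71.5] len 51.0 ang 32.4
centre [ 530.59094068 -162.04940504  163.        ] [(np.float64(112.3), np.float64(-40.2)), (np.float64(114.2), np.float64(-130.5)), (np.float64(113.4), np.float64(139.0)), (np.float64(112.5), np.float64(49.0))]
top beater mid [ 526.16789871 -140.28858925  133.        ] len 190.8376174203013 ang 108.65819317679826 ends [495.64134574 -49.88461468 133.        ] [ 556.69445169 -230.69256383  133.        ]
scene beater mid [ 530.17197431 -134.11020275  133.        ] len 189.28602282113292 ang 109.72735239146827 ends [498.22573045 -45.02183587 133.        ] [ 562.11821817 -223.19856962  133.        ]
tray hsv [ 13 173 127] desk [ 17 121 179]
((291.04534912109375, 201.1722869873047), (32.982967376708984, 68.69744110107422), 11.821487426757812)
[538.42309976 171.06831136  28.        ] [[433. 254.  28.]
 [670. 202.  28.]
 [644.  88.  28.]
 [407. 141.  28.]]
mega [775. -25. 226.]
grip [907. -35. 165.]
pot [ 686. -354.  100.]
tin [338. -91.  26.]
chg [ 326. -187.   28.]
stapler [381. 227.  52.]
```

{"api": "jog_arm", "payload": {"targets": [[[0, 0, 0], [-36, -40, -5], 60], [[0, 0, 0], [-72, -80, -10], 60], [[0, 0, 0], [-109, -120, -20], 60], [[0, 0, 0], [-145, -160, -30], 60], [[0, 0, 0], [-181, -201, -30], 60]]}}

```text
clock: 0.72
tool_pos: [297.1, 351.8, 244.4]
ee_rot: [3.141, 0.001, 2.847]
wrist_force: [1.4, 0.2, -0.5]
opening: 0.656
```

{"api": "jog_arm", "payload": {"targets": [[[0, 0, 0], [-36, -40, 0], 60], [[0, 0, 0], [-72, -80, 0], 60], [[0, 0, 0], [-109, -120, 0], 60], [[0, 0, 0], [-145, -160, 0], 60], [[0, 0, 0], [-181, -201, 0], 60]]}}

```text
clock: 1.35
tool_pos: [411.6, 106.5, 243.9]
ee_rot: [3.142, 0.0, 2.847]
wrist_force: [0.6, -0.6, -0.6]
opening: 0.658
```

{"api": "jog_arm", "payload": {"targets": [[[0, 0, 10], [-36, -40, 0], 60], [[0, 0, 20], [-72, -80, 0], 60], [[0, 0, 30], [-109, -120, 0], 60], [[0, 0, 40], [-145, -160, 0], 60], [[0, 0, 50], [-181, -201, 0], 60]]}}

```text
clock: 1.98
tool_pos: [526.3, -138.4, 243.7]
ee_rot: [-3.141, -0.0, 1.968]
wrist_force: [0.4, 0.4, 0.9]
opening: 0.66
```

{"api": "jog_arm", "payload": {"targets": [[[0, 0, 4], [0, 2, 40], 50], [[0, 0, 4], [0, 2, 80], 50], [[0, 0, 4], [0, 2, 105], 50], [[0, 0, 4], [0, 2, 118], 50], [[0, 0, 4], [0, 2, 118], 50]]}}

```text
clock: 2.6
tool_pos: [527.5, -135.8, 125.5]
ee_rot: [-3.141, -0.001, 1.904]
wrist_force: [-0.6, 0.8, 0.2]
opening: 0.549
```

{"api": "jog_arm", "payload": {"targets": [[[0, 0, 0], [0, 0, 0], 5], [[0, 0, 0], [0, 0, 0], 5], [[0, 0, 0], [0, 0, 0], 5], [[0, 0, 0], [0, 0, 0], 5], [[0, 0, 0], [0, 0, 0], 5]], "squeeze": 20}}

```text
clock: 3.22
tool_pos: [528.0, -136.0, 126.2]
ee_rot: [3.141, 0.0, 1.904]
wrist_force: [-1.0, -0.1, 4.1]
opening: 0.143
```

{"api": "jog_arm", "payload": {"targets": [[[0, 0, 0], [0, 0, -20], 5], [[0, 0, 0], [0, 0, -55], 5], [[0, 0, 0], [0, 0, -90], 5]]}}

```text
clock: 3.6
tool_pos: [527.5, -135.8, 216.7]
ee_rot: [-3.141, -0.001, 1.904]
wrist_force: [0.4, 0.1, -0.6]
opening: 0.138
```

{"api": "jog_arm", "payload": {"targets": [[[0, 0, -8], [40, 16, 0], 5], [[0, 0, -17], [95, 37, 0], 5], [[0, 0, -27], [150, 59, 0], 5], [[0, 0, -37], [205, 81, 0], 5], [[0, 0, -47], [260, 102, 0], 5]]}}

```text
clock: 4.22
tool_pos: [538.9, 145.0, 215.9]
ee_rot: [-3.142, 0.0, 2.73]
wrist_force: [0.7, -1.5, -0.6]
opening: 0.141
```

```bash
cat >> h.py <<'E'
def go(x,y,z,yawdeg):
    s=get_state();M=rot(s['ee_rot']);d=M.T@(np.array([x,y,z])-s['tool_pos'])
    t=(np.degrees(s['ee_rot'][2])-yawdeg+180)%360-180
    print('tool',s['tool_pos'].round(1),'yaw',np.degrees(s['ee_rot'][2]).round(1),'j6',s['joints'][5].round(2),'open',s['opening'].round(3),'t',s['clock'].round(2),'\n shift',d.round(1),'turnz',t.round(1))
E
python3 - <<'E'
from h import *
go(540,168,90,167.6)
b=snap('scene','s1');a=snap('top','t1')
A=cv2.resize(a[150:260,240:340],None,fx=4,fy=4)
B=cv2.resize(b[100:260,280:420],None,fx=2.75,fy=2.75)[:440]
cv2.imwrite('pics/c1.png',np.hstack([A,B[:,:390]])[:,:,::-1])
for z in (28,):
  print(proj('top',[(540,168,6)]),proj('scene',[(540,168,6)]))
E
```

```text
Traceback (most recent call last):
  File "h.py", line 21, in go
    print('tool',s['tool_pos'].round(1),'yaw',np.degrees(s['ee_rot'][2]).round(1),'j6',s['joints'][5].round(2),'open',s['opening'].round(3),'t',s['clock'].round(2),'\n shift',d.round(1),'turnz',t.round(1))
                                                                                                                      ^^^^^^^^^^^^^^^^^^
AttributeError: 'float' object has no attribute 'round'
```

```bash
sed -i "s/s\['opening'\].round(3)/round(s['opening'],3)/;s/s\['clock'\].round(2)/round(s['clock'],2)/;s/'turnz',t.round(1)/'turnz',round(float(t),1)/" h.py
python3 - <<'E'
from h import *
go(540,168,90,167.6)
b=snap('scene','s1');a=snap('top','t1')
A=cv2.resize(a[150:260,240:340],None,fx=4,fy=4)
B=cv2.resize(b[100:260,280:420],None,fx=2.75,fy=2.75)[:440]
cv2.imwrite('pics/c1.png',np.hstack([A,B[:,:390]])[:,:,::-1])
P=np.array([onz('scene',*p,28) for p in((327,190),(357,183),(374,243),(342,249))]);print(P.mean(0),P.round())
E
```

```text
tool [538.9 145.  215.9] yaw 156.4 j6 -1.0 open 0.141 t 4.22 
 shift [  8.1  21.5 125.9] turnz -11.2
[556.1997938  176.44595932  28.        ] [[432. 157.  28.]
 [444. 260.  28.]
 [684. 192.  28.]
 [665.  97.  28.]]
```

View pics/c1.png

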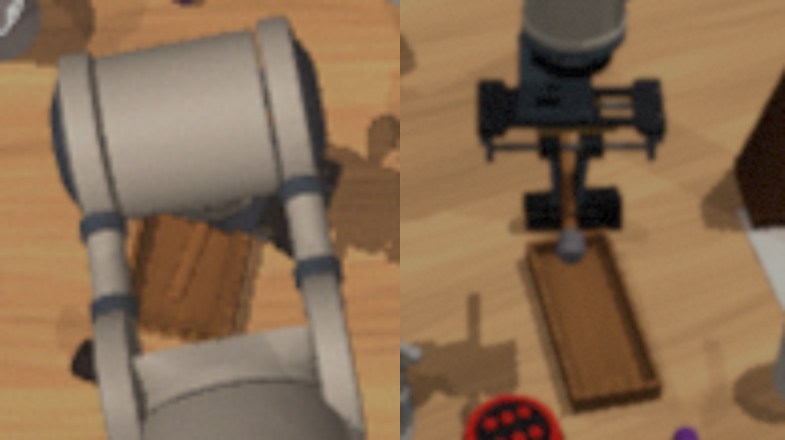

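The crops show the beater held level over the near end of the tray. In the scene panel the tray rim corners are about (527,247), (603,237), (660,388) and (575,410). Taking the mean of the two views, I'll lower at (548,172) with yaw 166°.

```bash
python3 - <<'E'
from h import *
P=np.array([onz('scene',280+(x-400)/2.75,100+y/2.75,28) for x,y in((527,247),(603,237),(660,385),(575,408))]);print(P.mean(0),P.round())
P=np.array([onz('top',*p,28) for p in((284,166),(313,170),(298,237),(270,232))]);print(P.mean(0),P.round())
go(548,172,100,166)
E
```

```text
[555.58565572 174.95024666  28.        ] [[430. 155.  28.]
 [453. 244.  28.]
 [675. 199.  28.]
 [665. 102.  28.]]
[538.10740809 170.32075868  28.        ] [[663. 195.  28.]
 [647.  92.  28.]
 [412. 148.  28.]
 [431. 246.  28.]]
tool [538.6 148.1 215.8] yaw 156.7 j6 -1.0 open 0.14 t 4.33 
 shift [  0.8  25.5 115.8] turnz -9.3
```

{"api": "jog_arm", "payload": {"targets": [[[0, 0, -5], [1, 12, 40], 5], [[0, 0, -9], [1, 25, 80], 5], [[0, 0, -9], [1, 25, 120], 5], [[0, 0, -9], [1, 25, 155], 5], [[0, 0, -9], [1, 25, 180], 5]]}}

```text
clock: 4.95
tool_pos: [547.7, 165.9, 34.3]
ee_rot: [-3.141, -0.001, 2.881]
wrist_force: [0.6, -0.1, -1.5]
opening: 0.14
```

{"api": "jog_arm", "payload": {"targets": [[[0, 0, 0], [0, 0, 12], 5], [[0, 0, 0], [0, 0, 22], 5], [[0, 0, 0], [0, 0, 25], 5], [[0, 0, 0], [0, 0, 25], 5]]}}

```text
clock: 5.45
tool_pos: [548.6, 166.4, 11.4]
ee_rot: [3.141, 0.001, 2.882]
wrist_force: [0.4, -0.2, -0.1]
opening: 0.144
```

{"api": "jog_arm", "payload": {"targets": [[[0, 0, 0], [0, 0, 0], 25], [[0, 0, 0], [0, 0, 0], 40], [[0, 0, 0], [0, 0, 0], 40], [[0, 0, 0], [0, 0, -20], 40], [[0, 0, 0], [0, 0, -60], 40]]}}

```text
clock: 6.08
tool_pos: [547.3, 166.2, 70.5]
ee_rot: [-3.14, -0.003, 2.882]
wrist_force: [0.6, 0.2, -0.3]
opening: 0.44
```

{"api": "jog_arm", "payload": {"targets": [[[0, 0, 0], [0, 0, -55], 50], [[0, 0, 0], [0, 0, -110], 50], [[0, 0, 0], [0, 0, -165], 50]]}}

```text
clock: 6.45
tool_pos: [547.9, 166.4, 237.9]
ee_rot: [3.142, 0.0, 2.882]
wrist_force: [0.4, 0.5, -0.5]
opening: 0.549
```

```bash
python3 - <<'E'
from h import *
go(620,-233,236,108.6)
E
```

```text
tool [547.9 166.4 237.9] yaw 165.1 j6 -1.12 open 0.549 t 6.45 
 shift [-172.3 -367.4    1.9] turnz 56.5
```

{"api": "jog_arm", "payload": {"targets": [[[0, 0, 0], [-20, -43, 0], 50], [[0, 0, 0], [-46, -98, 0], 50], [[0, 0, 0], [-72, -154, 0], 50], [[0, 0, 0], [-98, -210, 0], 50]]}}

```text
clock: 6.95
tool_pos: [589.0, -63.6, 236.1]
ee_rot: [3.142, 0.0, 2.882]
wrist_force: [0.5, 0.3, -0.3]
opening: 0.549
```

{"api": "jog_arm", "payload": {"targets": [[[0, 0, 10], [-20, -43, 0], 50], [[0, 0, 20], [-38, -80, 0], 50], [[0, 0, 31], [-55, -116, 0], 50], [[0, 0, 41], [-68, -145, 0], 50], [[0, 0, 52], [-74, -157, 0], 50]]}}

```text
clock: 7.58
tool_pos: [620.1, -234.3, 235.7]
ee_rot: [-3.141, -0.0, 1.971]
wrist_force: [0.5, -0.1, 0.1]
opening: 0.545
```

```bash
python3 - <<'E'
from h import *
b=snap('scene','s2');a=snap('top','t2')
go(620,-233,170,108.6)
B=cv2.resize(b[145:295,170:310],None,fx=4,fy=4,interpolation=cv2.INTER_CUBIC)
cv2.imwrite('pics/c2.png',B[:,:,::-1])
P=np.array(proj('scene',[get_state()['tool_pos'],(620,-233,160)]));print(P,(P-[170,145])*4)
E
```

```text
tool [ 620.1 -233.8  235.6] yaw 113.1 j6 -0.85 open 0.551 t 7.67 
 shift [ 0.8  0.2 65.6] turnz 4.5
[[215.74956899 230.10053941]
 [220.83017386 248.50541147]] [[182.99827595 340.40215764]
 [203.32069545 414.02164588]]
```

View pics/c2.png

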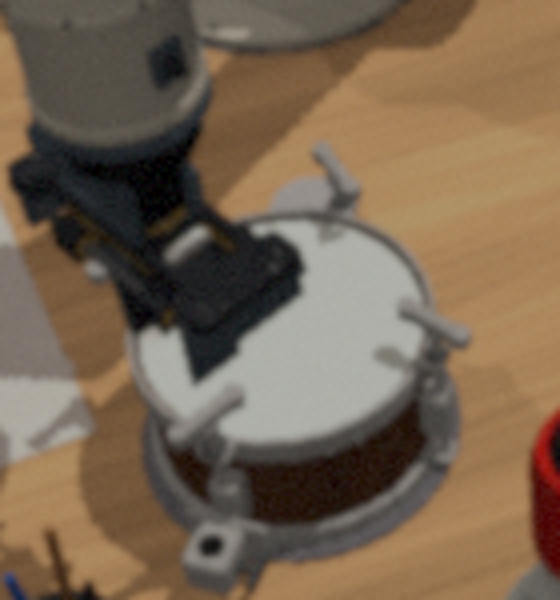

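The crop shows the open fingers just above and behind screw 0, whose bar runs from (172,440) to (240,392). The near fingertip's lower edge runs from (197,380) to (240,345). I'll check that tip against its projection.

```bash
python3 - <<'E'
from h import *
s=get_state();M=rot(s['ee_rot'])
P=np.array([s['tool_pos']+M@np.array([sx*16,y,0]) for y in(25,38.5) for sx in(-1,1)])
print(((proj('scene',P)-[170,145])*4).round())
for z in(160,167):
  a,b=[onz('scene',170+x/4,145+y/4,z) for x,y in((172,438),(240,390))];print(z,(a+b)/2)
E
```

```text
[[189. 377.]
 [230. 347.]
 [204. 389.]
 [244. 358.]]
160 [ 620.60505721 -231.1749082   160.        ]
167 [ 626.11429329 -231.73603384  167.        ]
```

{"api": "jog_arm", "payload": {"targets": [[[0, 0, 4.5], [1, 1, 25], 50], [[0, 0, 4.5], [1, 1, 50], 50], [[0, 0, 4.5], [1, 1, 75], 50], [[0, 0, 4.5], [1, 1, 92], 50], [[0, 0, 4.5], [1, 1, 92], 50]]}}

```text
clock: 8.3
tool_pos: [620.1, -230.4, 143.0]
ee_rot: [-3.14, -0.001, 1.903]
wrist_force: [0.1, 1.1, -0.6]
opening: 0.551
```

{"api": "jog_arm", "payload": {"targets": [[[0, 0, 0], [0, 0, 0], 25], [[0, 0, 0], [0, 0, 0], 15], [[0, 0, 0], [0, 0, 0], 5], [[0, 0, 0], [0, 0, 0], 5], [[0, 0, 0], [0, 0, 0], 5]], "squeeze": 10}}

```text
clock: 8.93
tool_pos: [619.9, -231.3, 144.1]
ee_rot: [-3.14, -0.0, 1.9]
wrist_force: [-6.6, -0.5, 5.4]
opening: 0.119
```

```bash
python3 - <<'E'
from h import *
s=get_state();M=rot(s['ee_rot']);go(620,-233,143,108.6);print((M.T@s['wrist_force']).round(1),(M.T@s['moment']).round(2))
E
```

```text
tool [ 619.9 -231.3  144.1] yaw 108.9 j6 -0.78 open 0.119 t 8.93 
 shift [-1.7 -0.5  1.1] turnz 0.3
[ 1.7 -6.4 -5.3] [ 1.13  0.21 -0.15]
```

{"api": "jog_arm", "payload": {"targets": [[[0, 0, 0], [0, -2, 0], 5], [[0, 0, 0], [0, -2, 0], 5], [[0, 0, 10], [0, -2, 0], 5], [[0, 0, 20], [0, -2, 0], 5], [[0, 0, 30], [0, -2, 0], 5]], "squeeze": 30}}

```text
clock: 9.55
tool_pos: [620.5, -231.3, 144.1]
ee_rot: [3.139, -0.001, 1.371]
wrist_force: [10.8, 4.5, -4.1]
opening: 0.117
```

```bash
cat >> h.py <<'E'
def fm():
    s=get_state();M=rot(s['ee_rot']);print('F',(M.T@s['wrist_force']).round(1),'M',(M.T@s['moment']).round(2),'w',s['wrist_force'].round(1))
E
python3 -c "
from h import *
go(618,-232,143,108.9-180);fm()"
```

```text
tool [ 620.5 -231.3  144.1] yaw 78.6 j6 -0.25 open 0.117 t 9.55 
 shift [-1.2 -2.3  1.1] turnz 149.7
F [6.6 9.6 4.1] M [-1.65  1.12 -0.16] w [10.8  4.5 -4.1]
```

{"api": "jog_arm", "payload": {"targets": [[[0, 0, 10], [1, 1, 0], 5], [[0, 0, 20], [1, 1, 0], 5], [[0, 0, 30], [1, 1, 0], 5], [[0, 0, 40], [1, 1, 0], 5], [[0, 0, 50], [1, 1, 0], 5]]}}

```text
clock: 10.18
tool_pos: [621.4, -231.9, 144.2]
ee_rot: [3.139, -0.002, 0.498]
wrist_force: [8.3, -6.0, -6.4]
opening: 0.119
```

{"api": "jog_arm", "payload": {"targets": [[[0, 0, 10], [0, 0, 0], 5], [[0, 0, 20], [0, 0, 0], 5], [[0, 0, 30], [0, 0, 0], 5], [[0, 0, 40], [0, 0, 0], 5], [[0, 0, 50], [0, 0, 0], 5]]}}

```text
clock: 10.8
tool_pos: [621.4, -232.9, 144.2]
ee_rot: [3.14, -0.004, -0.375]
wrist_force: [8.3, -12.3, -7.2]
opening: 0.118
```

{"api": "jog_arm", "payload": {"targets": [[[0, 0, 10], [0, 0, 0], 5], [[0, 0, 20], [0, 0, 0], 5], [[0, 0, 30], [0, 0, 0], 5], [[0, 0, 40], [0, 0, 0], 5], [[0, 0, 50], [0, 0, 0], 5]]}}

```text
clock: 11.42
tool_pos: [620.7, -233.6, 144.2]
ee_rot: [-3.141, -0.004, -1.248]
wrist_force: [1.2, -16.8, -4.8]
opening: 0.115
```

```bash
python3 -c "
from h import *
go(618,-232,143,108.9-180);fm()"
```

```text
tool [ 620.7 -233.6  144.2] yaw -71.5 j6 2.37 open 0.115 t 11.43 
 shift [-2.3  2.1  1.1] turnz -0.4
F [16.3  4.2  4.9] M [-0.8   2.6  -0.15] w [  1.2 -16.8  -4.8]
```

{"api": "jog_arm", "payload": {"targets": [[[0, 0, 0], [0, 0, 0], 20], [[0, 0, 0], [0, 0, 0], 45], [[0, 0, 0], [0, 0, 0], 50], [[0, 0, 0], [0, 0, -25], 50], [[0, 0, 0], [0, 0, -65], 50]]}}

```text
clock: 12.05
tool_pos: [619.2, -230.5, 208.5]
ee_rot: [3.14, 0.002, -1.24]
wrist_force: [0.6, -0.1, 0.6]
opening: 0.545
```

{"api": "jog_arm", "payload": {"targets": [[[0, 0, -10], [-10, 40, 0], 50], [[0, 0, -20], [-20, 80, 0], 50], [[0, 0, -30], [-30, 120, 0], 50], [[0, 0, -40], [-39, 150, 0], 50], [[0, 0, -50], [-39, 156, 0], 50]]}}

```text
clock: 12.68
tool_pos: [458.0, -244.3, 209.2]
ee_rot: [-3.142, 0.0, -0.363]
wrist_force: [0.6, 0.2, 0.5]
opening: 0.547
```

{"api": "jog_arm", "payload": {"targets": [[[0, 0, -10], [0, 0, 0], 50], [[0, 0, -20], [0, 0, 0], 50], [[0, 0, -30], [0, 0, 0], 50], [[0, 0, -40], [0, 0, 0], 50], [[0, 0, -50], [0, 0, 0], 50]]}}

```text
clock: 13.3
tool_pos: [459.8, -244.4, 209.0]
ee_rot: [3.142, -0.0, 0.511]
wrist_force: [0.9, 0.2, 0.0]
opening: 0.549
```

{"api": "jog_arm", "payload": {"targets": [[[0, 0, -10], [0, 0, 0], 50], [[0, 0, -20], [0, 0, 0], 50], [[0, 0, -30], [0, 0, 0], 50], [[0, 0, -40], [0, 0, 0], 50], [[0, 0, -50], [0, 0, 0], 50]]}}

```text
clock: 13.92
tool_pos: [459.8, -244.4, 209.0]
ee_rot: [3.142, -0.0, 1.383]
wrist_force: [-1.0, 0.2, -1.0]
opening: 0.548
```

{"api": "jog_arm", "payload": {"targets": [[[0, 0, -10], [0, 0, 0], 50], [[0, 0, -20], [0, 0, 0], 50], [[0, 0, -30], [0, 0, 0], 50], [[0, 0, -39], [0, 0, 0], 50], [[0, 0, -39], [0, 0, 0], 50]]}}

```text
clock: 14.55
tool_pos: [459.8, -244.4, 209.0]
ee_rot: [3.141, 0.0, 2.057]
wrist_force: [-0.1, -0.6, -0.7]
opening: 0.548
```

```bash
python3 - <<'E'
from h import *
b=snap('scene','s3');a=snap('top','t3')
go(460.2,-246,143,118);fm()
A=cv2.resize(a[145:255,335:455],None,fx=3.3,fy=3.3,interpolation=cv2.INTER_CUBIC)
B=cv2.resize(b[170:280,180:300],None,fx=3.3,fy=3.3,interpolation=cv2.INTER_CUBIC)
cv2.imwrite('pics/c3.png',np.hstack([A,B])[:,:,::-1])
E
```

```text
tool [ 459.8 -244.5  209. ] yaw 117.7 j6 -1.09 open 0.549 t 14.65 
 shift [-1.6 -0.3 66. ] turnz -0.3
F [0.2 0.4 0.3] M [ 0.01 -0.05 -0.06] w [ 0.3  0.3 -0.3]
```

View pics/c3.png

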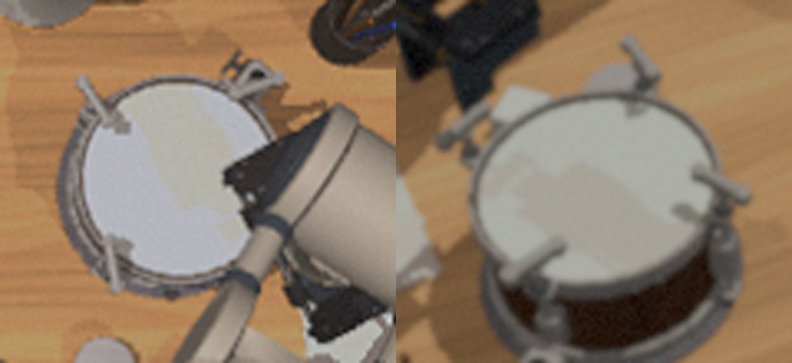

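Screw 0's bar is back parallel to its start direction (scene panel, (505,278) to (560,245)), as a half turn should leave it. The gripper stands above screw 1.

{"api": "jog_arm", "payload": {"targets": [[[0, 0, 0], [-1.5, 0, 20], 50], [[0, 0, 0], [-1.5, 0, 45], 50], [[0, 0, 0], [-1.5, 0, 66], 50], [[0, 0, 0], [-1.5, 0, 66], 35], [[0, 0, 0], [-1.5, 0, 66], 25]]}}

```text
clock: 15.28
tool_pos: [460.8, -246.1, 143.7]
ee_rot: [3.141, 0.001, 2.056]
wrist_force: [-0.4, 0.1, 0.9]
opening: 0.363
```

{"api": "jog_arm", "payload": {"targets": [[[0, 0, 0], [0, 0, 0], 15], [[0, 0, 0], [0, 0, 0], 5], [[0, 0, 0], [0, 0, 0], 5], [[0, 0, 0], [0, 0, 0], 5], [[0, 0, 0], [0, 0, 0], 5]], "squeeze": 10}}

```text
clock: 15.9
tool_pos: [460.2, -246.2, 143.4]
ee_rot: [-3.141, 0.001, 2.057]
wrist_force: [-4.1, -1.5, 6.5]
opening: 0.117
```

```bash
python3 -c "
from h import *
go(460.2,-246,143,118-90);fm()"
```

```text
tool [ 460.2 -246.2  143.4] yaw 117.9 j6 -1.09 open 0.117 t 15.9 
 shift [0.2 0.  0.4] turnz 89.9
F [ 0.6 -4.3 -6.5] M [ 0.84  0.04 -0.18] w [-4.1 -1.5  6.5]
```

{"api": "jog_arm", "payload": {"targets": [[[0, 0, 0], [0, -0.5, 0], 5], [[0, 0, 10], [0, -0.5, 0], 5], [[0, 0, 20], [0, -0.5, 0], 5], [[0, 0, 30], [0, -0.5, 0], 5], [[0, 0, 40], [0, -0.5, 0], 5]], "squeeze": 30}}

```text
clock: 16.52
tool_pos: [459.3, -246.3, 143.4]
ee_rot: [-3.141, 0.001, 1.353]
wrist_force: [-9.0, -1.0, 10.9]
opening: 0.121
```

{"api": "jog_arm", "payload": {"targets": [[[0, 0, 10], [0, 0, 0], 5], [[0, 0, 20], [0, 0, 0], 5], [[0, 0, 30], [0, 0, 0], 5], [[0, 0, 40], [0, 0, 0], 5], [[0, 0, 49], [0, 0, 0], 5]]}}

```text
clock: 17.15
tool_pos: [458.3, -245.6, 143.3]
ee_rot: [-3.14, 0.002, 0.499]
wrist_force: [-13.7, 3.1, 18.0]
opening: 0.117
```

{"api": "jog_arm", "payload": {"targets": [[[0, 0, 0], [0, 0, 0], 5], [[0, 0, 0], [0, 0, 0], 5]]}}

```text
clock: 17.4
tool_pos: [458.3, -245.6, 143.4]
ee_rot: [-3.14, 0.002, 0.504]
wrist_force: [-14.2, 1.8, 17.2]
opening: 0.117
```

```bash
python3 -c "
from h import *
go(460.2,-246,143,29);fm()"
```

```text
tool [ 458.3 -245.6  143.4] yaw 28.9 j6 0.46 open 0.117 t 17.4 
 shift [1.4 1.2 0.4] turnz -0.1
F [-11.6  -8.5 -17.2] M [ 1.45 -2.01  0.11] w [-14.2   1.8  17.2]
```

{"api": "jog_arm", "payload": {"targets": [[[0, 0, 0], [0, 0, 0], 20], [[0, 0, 0], [0, 0, 0], 45], [[0, 0, 0], [0, 0, 0], 50], [[0, 0, 0], [0, 0, -25], 50], [[0, 0, 0], [0, 0, -65], 50]]}}

```text
clock: 18.02
tool_pos: [459.5, -245.7, 207.8]
ee_rot: [-3.139, 0.001, 0.504]
wrist_force: [0.5, 0.5, -0.8]
opening: 0.547
```

{"api": "jog_arm", "payload": {"targets": [[[0, 0, 5], [17, -36, 0], 50], [[0, 0, 10], [34, -73, 0], 50], [[0, 0, 15], [51, -110, 0], 50], [[0, 0, 21], [68, -146, 0], 50], [[0, 0, 21], [68, -146, 0], 50]]}}

```text
clock: 18.65
tool_pos: [448.7, -83.4, 208.0]
ee_rot: [-3.141, 0.0, 0.139]
wrist_force: [0.2, -0.8, -0.3]
opening: 0.55
```

```bash
python3 - <<'E'
from h import *
go(449.2,-85.2,143,8);fm()
E
```

```text
tool [448.7 -83.4 208. ] yaw 7.9 j6 1.12 open 0.55 t 18.65 
 shift [ 0.2  1.9 65. ] turnz -0.1
F [0.1 0.8 0.3] M [-0.04 -0.13 -0.05] w [ 0.2 -0.8 -0.3]
```

{"api": "jog_arm", "payload": {"targets": [[[0, 0, 0], [-0.5, 1, 20], 50], [[0, 0, 0], [-0.5, 1, 45], 50], [[0, 0, 0], [-0.5, 1, 65], 50], [[0, 0, 0], [-0.5, 1, 65], 35], [[0, 0, 0], [-0.5, 1, 65], 25]]}}

```text
clock: 19.27
tool_pos: [449.2, -87.0, 143.5]
ee_rot: [3.141, -0.001, 0.137]
wrist_force: [-0.2, 1.0, -0.2]
opening: 0.361
```

{"api": "jog_arm", "payload": {"targets": [[[0, 0, 0], [0, 0, 0], 15], [[0, 0, 0], [0, 0, 0], 5], [[0, 0, 0], [0, 0, 0], 5], [[0, 0, 0], [0, 0, 0], 5], [[0, 0, 0], [0, 0, 0], 5]], "squeeze": 10}}

```text
clock: 19.9
tool_pos: [448.8, -84.7, 143.5]
ee_rot: [-3.139, -0.001, 0.137]
wrist_force: [1.3, 19.9, 8.9]
opening: 0.132
```

```bash
python3 -c "
from h import *
go(448,-84.8,143,8-90);fm()"
```

```text
tool [448.8 -84.7 143.5] yaw 7.8 j6 1.11 open 0.132 t 19.9 
 shift [-0.8 -0.1  0.5] turnz 89.8
F [  4.  -19.5  -8.8] M [ 3.46  0.67 -0.07] w [ 1.3 19.9  8.9]
```

{"api": "jog_arm", "payload": {"targets": [[[0, 0, 0], [0, -2.3, 0], 5], [[0, 0, 0], [0, -2.3, 0], 5], [[0, 0, 10], [0, -2.3, 0], 5], [[0, 0, 20], [0, -2.3, 0], 5], [[0, 0, 30], [0, -2.3, 0], 5]], "squeeze": 30}}

```text
clock: 20.52
tool_pos: [448.7, -84.8, 143.5]
ee_rot: [3.141, -0.001, -0.392]
wrist_force: [-2.7, -5.1, 8.4]
opening: 0.12
```

{"api": "jog_arm", "payload": {"targets": [[[0, 0, 10], [0, 0, 0], 5], [[0, 0, 20], [0, 0, 0], 5], [[0, 0, 30], [0, 0, 0], 5], [[0, 0, 40], [0, 0, 0], 5], [[0, 0, 50], [0, 0, 0], 5]]}}

```text
clock: 21.15
tool_pos: [447.6, -85.6, 143.4]
ee_rot: [3.14, -0.002, -1.264]
wrist_force: [-11.5, -15.5, 12.9]
opening: 0.118
```

{"api": "jog_arm", "payload": {"targets": [[[0, 0, 5], [0, 0, 0], 5], [[0, 0, 10], [0, 0, 0], 5], [[0, 0, 10], [0, 0, 0], 5]]}}

```text
clock: 21.52
tool_pos: [447.4, -85.6, 143.4]
ee_rot: [3.14, -0.002, -1.434]
wrist_force: [-13.1, -16.0, 14.9]
opening: 0.12
```

```bash
python3 -c "
from h import *
go(448,-84.8,143,8-90);fm()"
```

```text
tool [447.4 -85.6 143.4] yaw -82.2 j6 2.69 open 0.12 t 21.52 
 shift [-0.7 -0.7  0.4] turnz -0.2
F [ 14.1  15.1 -14.8] M [-2.58  2.38  0.09] w [-13.1 -16.   14.9]
```

{"api": "jog_arm", "payload": {"targets": [[[0, 0, 0], [0, 0, 0], 20], [[0, 0, 0], [0, 0, 0], 45], [[0, 0, 0], [0, 0, 0], 50], [[0, 0, 0], [0, 0, -25], 50], [[0, 0, 0], [0, 0, -65], 50]]}}

```text
clock: 22.15
tool_pos: [447.7, -83.9, 207.9]
ee_rot: [3.139, 0.001, -1.433]
wrist_force: [0.9, 0.3, -0.1]
opening: 0.544
```

{"api": "jog_arm", "payload": {"targets": [[[0, 0, -10], [2, -36, 0], 50], [[0, 0, -20], [5, -73, 0], 50], [[0, 0, -30], [7, -110, 0], 50], [[0, 0, -40], [10, -145, 0], 50], [[0, 0, -50], [10, -159, 0], 50]]}}

```text
clock: 22.78
tool_pos: [608.9, -72.1, 207.5]
ee_rot: [-3.141, -0.0, -0.555]
wrist_force: [-0.7, 0.5, -0.3]
opening: 0.545
```

{"api": "jog_arm", "payload": {"targets": [[[0, 0, -10], [0, 0, 0], 50], [[0, 0, -20], [0, 0, 0], 50], [[0, 0, -30], [0, 0, 0], 50], [[0, 0, -40], [0, 0, 0], 50], [[0, 0, -50], [0, 0, 0], 50]]}}

```text
clock: 23.4
tool_pos: [607.2, -72.2, 207.7]
ee_rot: [-3.141, 0.0, 0.318]
wrist_force: [-0.7, 0.2, -0.2]
opening: 0.548
```

{"api": "jog_arm", "payload": {"targets": [[[0, 0, -8], [0, 0, 0], 50], [[0, 0, -15], [0, 0, 0], 50], [[0, 0, -15], [0, 0, 0], 50]]}}

```text
clock: 23.78
tool_pos: [607.3, -72.2, 207.8]
ee_rot: [-3.141, 0.0, 0.573]
wrist_force: [0.3, -0.9, 0.1]
opening: 0.55
```

```bash
python3 - <<'E'
from h import *
go(608,-72.7,143,33.5);fm()
E
```

```text
tool [607.3 -72.2 207.8] yaw 32.8 j6 0.78 open 0.55 t 23.77 
 shift [ 0.4  0.8 64.8] turnz -0.7
F [-0.3  0.9 -0.1] M [-0.05 -0.15  0.02] w [ 0.3 -0.9  0.1]
```

{"api": "jog_arm", "payload": {"targets": [[[0, 0, -0.7], [0, 0.5, 20], 50], [[0, 0, -0.7], [0, 0.5, 45], 50], [[0, 0, -0.7], [0, 0.5, 65], 50], [[0, 0, -0.7], [0, 0.5, 65], 35], [[0, 0, -0.7], [0, 0.5, 65], 25]]}}

```text
clock: 24.4
tool_pos: [608.0, -72.8, 143.7]
ee_rot: [3.141, -0.001, 0.584]
wrist_force: [-0.7, 0.4, -0.3]
opening: 0.364
```

{"api": "jog_arm", "payload": {"targets": [[[0, 0, 0], [0, 0, 0], 15], [[0, 0, 0], [0, 0, 0], 5], [[0, 0, 0], [0, 0, 0], 5], [[0, 0, 0], [0, 0, 0], 5], [[0, 0, 0], [0, 0, 0], 5]], "squeeze": 10}}

```text
clock: 25.02
tool_pos: [607.2, -72.2, 143.4]
ee_rot: [-3.141, -0.0, 0.586]
wrist_force: [-3.6, 4.2, 5.4]
opening: 0.123
```

```bash
python3 -c "
from h import *
go(608,-72.7,143,33.5-90);fm()"
```

```text
tool [607.2 -72.2 143.4] yaw 33.6 j6 0.77 open 0.123 t 25.02 
 shift [0.4 0.9 0.4] turnz 90.1
F [-0.6 -5.5 -5.4] M [ 1.04 -0.25  0.15] w [-3.6  4.2  5.4]
```

{"api": "jog_arm", "payload": {"targets": [[[0, 0, 0], [0, -0.7, 0], 5], [[0, 0, 10], [0, -0.7, 0], 5], [[0, 0, 20], [0, -0.7, 0], 5], [[0, 0, 30], [0, -0.7, 0], 5], [[0, 0, 40], [0, -0.7, 0], 5]], "squeeze": 30}}

```text
clock: 25.65
tool_pos: [607.1, -71.7, 143.4]
ee_rot: [-3.141, -0.0, -0.118]
wrist_force: [-3.1, 4.8, 7.4]
opening: 0.118
```

{"api": "jog_arm", "payload": {"targets": [[[0, 0, 10], [0, 0, 0], 5], [[0, 0, 20], [0, 0, 0], 5], [[0, 0, 30], [0, 0, 0], 5], [[0, 0, 40], [0, 0, 0], 5], [[0, 0, 50.5], [0, 0, 0], 5]]}}

```text
clock: 26.28
tool_pos: [607.4, -71.1, 143.4]
ee_rot: [-3.14, 0.001, -0.999]
wrist_force: [-0.4, 9.6, 6.0]
opening: 0.118
```

{"api": "jog_arm", "payload": {"targets": [[[0, 0, 0], [0, 0, 0], 5], [[0, 0, 0], [0, 0, 0], 5]]}}

```text
clock: 26.52
tool_pos: [607.4, -71.1, 143.4]
ee_rot: [-3.14, 0.001, -0.994]
wrist_force: [-1.3, 9.9, 5.0]
opening: 0.121
```

{"api": "jog_arm", "payload": {"targets": [[[0, 0, 0], [0, 0, 0], 20], [[0, 0, 0], [0, 0, 0], 45], [[0, 0, 0], [0, 0, 0], 50], [[0, 0, 0], [0, 0, -25], 50], [[0, 0, 0], [0, 0, -80], 50]]}}

```text
clock: 27.15
tool_pos: [605.8, -72.1, 221.8]
ee_rot: [3.138, 0.003, -0.994]
wrist_force: [0.6, -0.1, 0.4]
opening: 0.544
```

```bash
python3 -c "
from h import *
go(420,200,300,-57);fm()"
```

```text
tool [605.8 -72.1 221.8] yaw -56.9 j6 2.35 open 0.544 t 27.15 
 shift [-329.6    7.6  -77.1] turnz 0.1
F [ 0.5 -0.5 -0.4] M [-0.13 -0.1   0.02] w [ 0.6 -0.1  0.4]
```

{"api": "jog_arm", "payload": {"targets": [[[0, 0, 0], [-20, 0, -40], 50], [[0, 0, 0], [-70, 2, -70], 50], [[0, 0, 0], [-125, 4, -70], 50], [[0, 0, 0], [-180, 6, -70], 50], [[0, 0, 0], [-235, 6, -70], 50]]}}

```text
clock: 27.78
tool_pos: [472.8, 122.5, 293.1]
ee_rot: [-3.141, -0.0, -0.994]
wrist_force: [-0.2, -0.3, -0.5]
opening: 0.546
```

{"api": "jog_arm", "payload": {"targets": [[[0, 0, 0], [-55, 2, 0], 50], [[0, 0, 0], [-110, 3, 0], 50], [[0, 0, 0], [-165, 4, 0], 50], [[0, 0, 0], [-220, 5, 0], 50], [[0, 0, 0], [-250, 6, 0], 50]]}}

```text
clock: 28.4
tool_pos: [346.1, 305.0, 291.7]
ee_rot: [-3.139, 0.036, -0.954]
wrist_force: [-0.8, -0.9, 0.2]
opening: 0.544
```

```bash
python3 - <<'E'
from h import *
b=snap('scene','s9');a=snap('top','t9')
A=cv2.resize(a[145:255,255:455],None,fx=4,fy=4,interpolation=cv2.INTER_CUBIC)
cv2.imwrite('pics/c9.png',A[:,:,::-1])
A=cv2.resize(b[160:285,180:390],None,fx=3.8,fy=3.8,interpolation=cv2.INTER_CUBIC)
cv2.imwrite('pics/c9b.png',A[:,:,::-1])
E
```

```text
(no output)
```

View pics/c9.png

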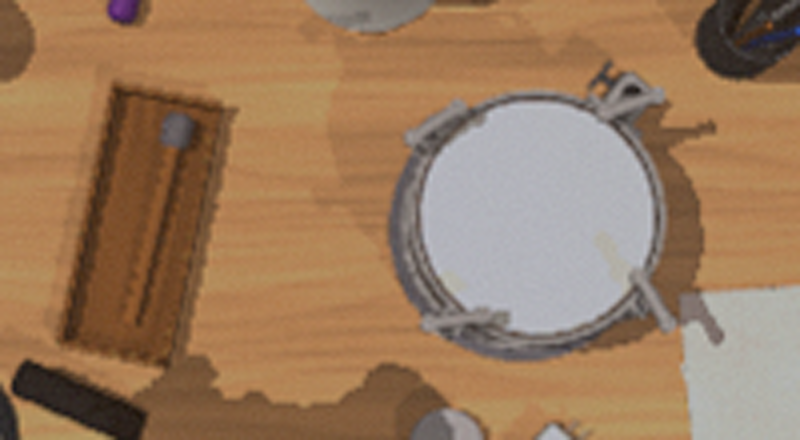

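View pics/c9b.png

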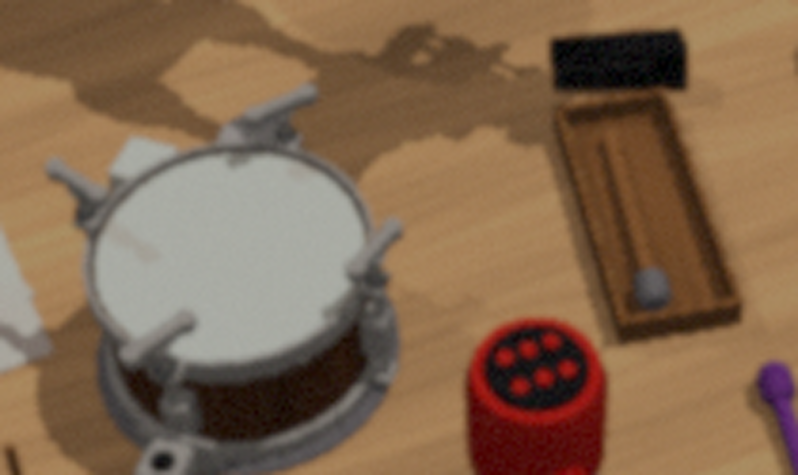

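The beater lies flat inside the tray with its head at (178,130) in the top crop. The four bars now run: s0 (598,113)–(660,97), s1 (632,275)–(672,327), s2 (425,323)–(508,317), s3 (408,140)–(463,105). I'll check the angles and hand in.

```bash
python3 - <<'E'
from h import *
f=lambda p:(255+(p[0]+.5)/4-.5,145+(p[1]+.5)/4-.5)
for s,o in zip([[(598,113),(660,97)],[(632,275),(672,327)],[(425,323),(508,317)],[(408,140),(463,105)]],(111.6,120.5,8,34.1)):
    a,b=[onz('top',*f(p),163)for p in s];d=b-a;g=np.degrees(np.arctan2(d[1],d[0]))%180
    print('ang',g.round(1),'turned mod180',((o-g)%180).round(1))
fm();print(hand_in())
E
```

```text
ang 103.5 turned mod180 8.1
ang 35.8 turned mod180 84.7
ang 93.0 turned mod180 95.0
ang 121.5 turned mod180 92.6
F [0.5 0.3 0.1] M [-0.07 -0.07  0.03] w [ 0.1 -0.6 -0.1]
the job is handed in; nothing more can be done
None
```

The job is handed in: the beater is in the tray and all four screws are tightened, in the order asked. It took about 28 of the 72 s.

- **Beater:** I lifted it off the skin and laid it in the wooden tray. The last pictures from both cameras show it lying flat inside.
- **Screws:** I turned the one above the bracket (0) by two quarter turns, then 1, 2 and 3 clockwise by one quarter turn each. By the arm's own readings while gripping, the turns were about 180°, 89°, 90° and 90.5°.
- **Camera check:** the last top picture gives about 188°, 85°, 95° and 93° for the same screws. That differs from the arm's readings by 2–8°. The bars show as only a dozen or so pixels, so I trust the arm's figures more. In the starting pictures the two cameras differed by 0–6° on the bar directions, so the true turns could be a few degrees off.
- **Forces:** the highest wrist force read, at the ends of move calls, was about 25 N, and it was near zero at the end with the arm clear.
- **Other things on the desk:** nothing I could see in the last pictures had moved. Those were crops around the drum and tray, so the metronome, the mug and most of the megaphone were not checked.

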